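# Lower the cylinder barrel on the ratchet lift

### The arm

A 6-joint arm with a two-finger parallel gripper is mounted at the origin on the work surface. World frame = base frame: x ahead of the robot, y to its left, z up, the work surface at z = 0. Lengths are in mm, angles in rad, forces in N, time in s.
With the tool pointing down it reaches from about 325 to 875 mm from the base axis. Payload 4.4 kg.
Tool frame: the origin (TCP) lies on the centre line of the jaws, within the pads' length; the fingertips stand ahead of it and the grasp point (between the pads) lies 6 mm ahead of it (ctrl.tcp_to_tips is the z of the fingertips in the tool frame, in mm); z points along the fingers, y is the direction in which the jaws open and shut (so a half turn about z gives the same grasp; the last joint's range is limited). The gripper opens to 85 mm and grips with 20 to 120 N. Pads are 22 mm wide; open, the fingers measure 114 mm over their backs; the gripper's body (76 mm by 85 mm) begins 54 mm behind the grasp point. The pads swing forward as they close: fully open they stand 13 mm farther back than shut.
Start: joints at [-1.341, 0.207, 1.542, -0, 1.393, -0.15], TCP at [213.694, -533.819, 256.282] pointing down, gripper open.
Joint ranges: [-2.73, 2.73], [-0.86, 2.22], [0.23, 2.46], [-1.11, 4.25], [0.08, 2.63], [-2.82, 2.82]. Speed limits (rad/s): [2.79, 2.79, 3.14, 3.14, 3.14, 3.14].

### API

Orientations are given as a 3x3 rotation matrix whose columns are the frame's x, y, z axes.
In Python, from plant import ctrl, sensors, optics gives the robot as it stands. Calls block until the motion is done:
- ctrl.move_ptp(position, orientation): joint-space move of the TCP to a pose.
- ctrl.move_l(position, rot=None, vel=150, threshold=None): straight line of the TCP; rot=None keeps the orientation; vel is the mean speed in mm/s. With threshold (N) it stops when the force on the tool has changed by that much, and returns True; else False.
- ctrl.set_joints(angles): joint-space move.
- ctrl.gripper_to(opening, force=None): finger opening in mm; force is the grip in N (None keeps the last); returns when the fingers have stopped.
- ctrl.hold(seconds).
- ctrl.solve_ik(position, orientation): joint angles nearest the present ones, or None.
- sensors.read_state(): the state.
- optics.grab_frame(name): name is "scene" or "top" or "wrist"; returns (picture, depth): 384x512x3 uint8, red, green, blue; 384x512 float32, mm along the optical axis (not along the pixel's ray), 0 where there is no reading.
- optics.camera_params(name): a dict with "mtx" (3x3 intrinsics, pixels), "R" (3x3) and "t" (3): a world point X has camera coordinates R X + t; the wrist camera has in their place "T_tool_cam" (4x4, takes a point from camera to tool coordinates, whose origin is the TCP and whose axes are the flange's). Camera axes: x right, y down, z forward; pixel columns grow to the right and rows downward; lengths in mm; the calibration is good to about 2 mm. A picture is of the moment at which its call begins: read the wrist's pose just before it. camera_params takes no time and is no camera call.
A pose or a line that the arm cannot do raises ctrl.MotionError and nothing moves.
- ctrl.finish_job(): hands the job in, once; it reports no verdict.
The state is a dict: "t": time; "q": joint angles; "qvel": joint speeds; "tau": joint torques, N m; "eef_pos": TCP position; "eef_rot": TCP orientation; "force": force on the tool from outside, world axes, zero at the start; "wrist_torque": the same for the moment, N m; "grip_width": finger opening in mm.
Only numpy, scipy, OpenCV 4.12 (cv2) and the standard library are available. Lean on these libraries where they do the work, as an engineer would, in place of code of your own. Each camera call takes 0.05 s, during which the arm holds its last target. There are 200 camera calls.

### The job

The cylinder barrel on the yellow ratchet lift is held up by its pawl. Lift the red pawl lever to release, take the weight on the crank and ease it up a little so the pawl drops out, then let the crank turn back slowly under control until the lift's foot is set down gently on the rubber rest, and let go. Never let the crank run away (faster than about 1 rad/s, 8 cm/s at the handle) or force it down onto the rest (no more than about 15 N), and leave the other things on the bench where they are.

Things in the scene. Friction and masses are not known exactly. Their poses are not given: they have to be found in the camera images.
- hoist: yellow bench ratchet lift, fixed: base plate 280 x 170 x 10 mm and upright side frames. Origin on the bench under the crank shaft's middle; x away from the robot at yaw 0, y along the shaft, z up. Crank at the -y end, boom with the barrel at the +y end, ratchet wheel (45 mm radius) and red pawl between the frames. Frames reach up to z = 220 mm at x = -65 to -39, y = -33 to 33 mm.
- shaft (a point): middle of the crank shaft, on its axis, 150 mm above the lift's origin; the shaft runs along the lift's y.
- crank (a joint): crank, ratchet wheel and boom, one rigid part. 0 = raised, resting on the pawl; positive winds up, negative lets down (handle goes from the top away from the robot and down), rad. At value c the handle axis is 80 mm from the shaft's, at 85 deg + c from the lift's +x towards its +z. The load turns it negative with about 7 N at the handle when raised, 14 N when down (give or take 30 percent).
- handle_grip (a point): middle of the black rubber crank handle: a sleeve 24 mm in diameter, 100 mm long, parallel to the lift's y, that spins freely on its pin. The point is on its axis, 65 mm outboard (-y) of the steel crank arm and 135 mm to -y of the lift's origin.
- selector (a joint): pawl lever, a steel rod with a red cross bar. 0 = down, pawl sprung into the ratchet; 0.6 rad = end stop, lifted, pawl sprung outwards; above 0.5 counts as lifted. It may start a little above 0. Stays where it is left (stiff hinge, about 4 N at the bar).
- lever_pin (a point): hinge pin of the lever and pawl, parallel to the lift's y, at x = -52 mm, z = 208 mm in the lift's frame.
- lever_bar (a point): grip point on the axis of the lever's red cross bar (18 mm in diameter), which sticks out to +y from the end of the rod, from y = -5 to 65 mm in the lift's frame; the point is at y = 43 mm, clear of the rod. It is on the robot's side of the lift, 80 mm from the pin's axis (at lever 0: 78 mm towards -x and 18 mm below it). It swings up and towards the lift.
- pawl_tip (a point): tip of the red pawl. Caught in the ratchet it is at about x = -40 mm in the lift's frame; sprung clear it is beyond -52 mm. While the load bears on it, it stays caught even with the lever lifted; it springs out once the crank is eased up by about 0.03 to 0.15 rad.
- barrel: finned aluminium cylinder barrel, 94 mm diameter, 80 mm high, about 0.9 kg, clamped to the boom 125 mm from the shaft; origin at its centre, z along its bore. It carries the lift's foot, a steel ball of 20 mm diameter centred at (22, -65, -17) mm in the barrel's frame.
- rest: screw rest under the boom, a steel sleeve with a rubber-topped pad (54 x 34 mm) on a screw; origin at the sleeve's foot. The pad's top is screwed to a different height each time, 85 to 125 mm above the bench, which is not given: feel (or look) for the touchdown. The lift's foot lands on it at crank values of about -1.07 to -1.49 rad; the load then leaves the handle within 0.02 rad or so.
- spanner: steel spanner lying on the bench
- driver: screwdriver with orange handle lying on the bench
- piston: aluminium piston, 64 mm diameter, 53 mm high, standing
- socket: steel socket, 28 mm diameter, 35 mm high
- disc: brake disc, 170 mm diameter, lying flat
- spray: spray can, 60 mm diameter, 170 mm high
- jar: glass jar, 70 mm diameter, 90 mm high

How it is judged (in metres and radians):
On the way, in this order (a step that is already met when the one before it is completed fails the run):
1. the pawl lever is lifted to release (above 0.5 rad) while the pawl still holds the load up (value of joint selector above 0.5 rad and value of joint crank above -0.06 rad), for 0.1 s.
2. the pawl is out of the ratchet with the load still up (x of pawl_tip in the frame of hoist below -0.05 m and value of joint crank above -0.1 rad), for 0.05 s.
At the end, for the whole second after the job is handed in: the lift's foot rests on the rubber pad with its weight (over 2 N, crank below -0.95 rad), the barrel is still, and the pawl lever is left lifted (above 0.45 rad) (contact force between barrel and rest above 2 N and value of joint crank below -0.95 rad and linear speed of barrel below 0.01 m/s and value of joint selector above 0.45 rad); the robot touches nothing.
It fails at once if the crank runs back faster than 1.2 rad/s (velocity of joint crank below -1.2 rad/s).
It fails at once if the foot is pressed on the rest with more than 20 N (contact force between barrel and rest above 20 N).
It fails at once if a bystander is moved by more than 30 mm (distance of any of spanner, driver, piston, socket, disc, spray, jar from where it was at the start of the episode above 0.03 m).
It also fails if it takes over 64 s, if anything falls off the work surface, if the arm or the gripper's body presses on something with over 40 N, if the wrist force passes 120 N, or if a joint passes its speed limit or range.

## Working session

There is one attempt and no reset: what is moved stays moved. The work goes in short steps, each a Python script; the robot and the scene stay as the last script left them, time stands still between calls to the robot, and variables do not carry over. Pictures are saved under pics/ and viewed, about 8 in all and at most 12, crops included, and the job is handed in when it is done.

```bash
ls; mkdir -p pics; python3 - <<'E'
from plant import ctrl,sensors,optics
import cv2,numpy as np
for n in ("scene","top"):
    im,d=optics.grab_frame(n); np.savez(f"{n}.npz",im=im,d=d)
    cv2.imwrite(f"pics/{n}.png",cv2.resize(im[:,:,::-1],(800,600),interpolation=cv2.INTER_CUBIC))
    p=optics.camera_params(n); print(n,p["mtx"].round(1).tolist(),(-p["R"].T@p["t"]).round(0), p["R"].round(2).tolist())
print(sensors.read_state()["t"],ctrl.tcp_to_tips, optics.camera_params("wrist"))
E
```

```text
pics
scene [[348.8, 0.0, 261.9], [0.0, 348.8, 190.3], [0.0, 0.0, 1.0]] [998. 317. 986.] [[-0.57, 0.82, -0.02], [0.68, 0.46, -0.57], [-0.46, -0.33, -0.82]]
top [[432.7, 0.0, 257.2], [0.0, 432.7, 188.5], [0.0, 0.0, 1.0]] [ 382.   18. 1370.] [[-0.01, -1.0, 0.02], [-0.99, 0.01, -0.16], [0.16, -0.02, -0.99]]
0.1 25.0 {'mtx': array([[319.65025404,   0.        , 253.52524012],
       [  0.        , 319.65025404, 189.30069304],
       [  0.        ,   0.        ,   1.        ]]), 'T_tool_cam': array([[ 1.57225667e-04, -9.45277778e-01, -3.26266604e-01,
         8.37069605e+01],
       [ 9.99999967e-01,  2.14180881e-04, -1.38643566e-04,
        -3.34819031e-01],
       [ 2.00936751e-04, -3.26266572e-01,  9.45277781e-01,
        -1.16844109e+02],
       [ 0.00000000e+00,  0.00000000e+00,  0.00000000e+00,
         1.00000000e+00]])}
```

View pics/scene.png

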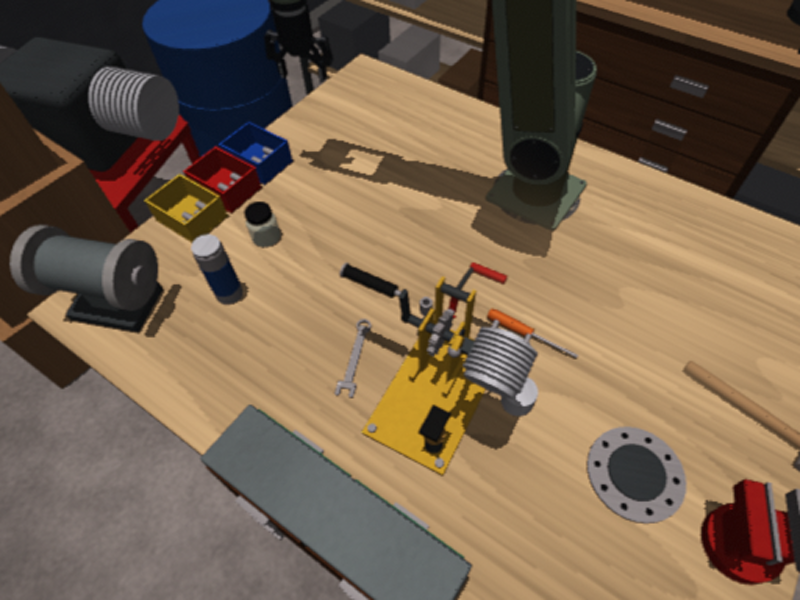

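View pics/top.png

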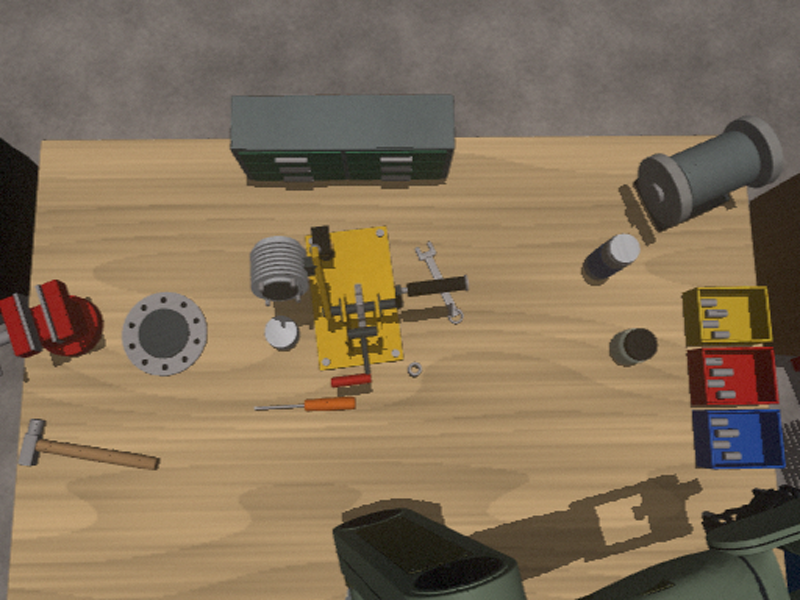

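Top view (800×600 px): the lift's plate corners are at about (305,236), (388,226), (321,370) and (403,361). The handle runs from (408,290) to (467,282), and the red bar from (331,381) to (371,378). The socket is at (414,369), the driver at (330,404) and the piston at (282,333). Scene view: handle (343,270) to (396,291), bar (472,267) to (505,278).

```bash
cat > h.py <<'E'
from plant import ctrl,sensors,optics
import cv2,numpy as np
def P(n):
    p=optics.camera_params(n); return p["mtx"]@np.c_[p["R"],p["t"]]
def tri(a,b):
    s=.64; X=cv2.triangulatePoints(P("top"),P("scene"),np.array(a,float)*s,np.array(b,float)*s).ravel(); return X[:3]/X[3]
def cloud(n,im,d):
    p=optics.camera_params(n); v,u=np.mgrid[:384,:512]
    c=np.stack([u*d,v*d,d],-1)@np.linalg.inv(p["mtx"]).T
    return (c-p["t"])@p["R"]
E
python3 - <<'E'
from h import *
C={}
for n in("top","scene"):
    f=np.load(n+".npz"); im,d=f["im"],f["d"]; X=cloud(n,im,d); C[n]=X
    near=(np.hypot(X[...,0]-500,X[...,1]-50)<260)&(d>0)
    h=cv2.cvtColor(im,cv2.COLOR_RGB2HSV)
    y=near&(h[...,0]>20)&(h[...,0]<32)&(h[...,1]>200)&(X[...,2]>3)&(X[...,2]<18)
    r=cv2.minAreaRect(X[y][:,:2].astype(np.float32)); print(n,"base",y.sum(),r)
    red=near&((h[...,0]<4)|(h[...,0]>174))&(h[...,1]>150)&(X[...,2]>120)
    p=X[red]; print(" red",len(p),p.mean(0).round(1),p.min(0).round(0),p.max(0).round(0))
    bl=near&(h[...,2]<70)&(X[...,2]>200)&(X[...,2]<260)&(X[...,1]<-10)
    p=X[bl]; print(" black",len(p)); 
    if len(p): m=p.mean(0); print(m.round(1),p.min(0).round(0),p.max(0).round(0),np.linalg.svd(p-m,full_matrices=False)[2][0].round(3))
print("handle inner/outer",tri((408.5,290),(396,291)),tri((467,282),(343,270)))
print("bar L/R",tri((331,381),(505,278)),tri((371,378),(472,267)))
E
```

```text
top base 1226 ((600.1224975585938, 90.60750579833984), (276.78704833984375, 163.96243286132812), 6.347479343414307)
 red 91 [424.9  86.9 198.6] [417.  53. 190.] [432. 118. 205.]
 black 307
[579.6 -63.  238. ] [ 565. -111.  228.] [596. -15. 245.] [-0.117  0.993 -0.004]
scene base 1712 ((621.5355224609375, 90.53253173828125), (242.7410888671875, 164.611083984375), 7.123867988586426)
 red 124 [449.8  81.8 195.3] [423.  53. 158.] [524. 117. 205.]
 black 292
[588.4 -62.7 237.7] [ 570. -117.  227.] [602. -14. 244.] [ 0.117 -0.993  0.009]
handle inner/outer [574.78070714 -16.46102607 225.73741625] [ 588.4907131  -118.77104986  224.74959523]
bar L/R [423.10383907 117.79433633 193.87653193] [427.23975575  50.21449604 182.41398478]
```

```bash
cat >> h.py <<'E'
th=np.radians(6.8); ex=np.array([np.cos(th),np.sin(th),0]); ey=np.array([-np.sin(th),np.cos(th),0]); ez=np.array([0,0,1.])
O=np.array([559.3,67.3,0])
def W(x,y,z): return O+x*ex+y*ey+z*ez
def down(s=1): # tool z down, tool x = s*ey
    x=s*ey; z=-ez; return np.c_[x,np.cross(z,x),z]
def wrist(name):
    s=sensors.read_state(); im,d=optics.grab_frame("wrist"); p=optics.camera_params("wrist")
    v,u=np.mgrid[:384,:512]; c=np.stack([u*d,v*d,d],-1)@np.linalg.inv(p["mtx"]).T
    T=p["T_tool_cam"]; X=(c@T[:3,:3].T+T[:3,3])@np.array(s["eef_rot"]).T+np.array(s["eef_pos"])
    np.savez(name+".npz",im=im,X=X,d=d); cv2.imwrite(f"pics/{name}.png",im[:,:,::-1]); return im,d,X
E
python3 - <<'E'
from h import *
R0=np.array(sensors.read_state()["eef_rot"]); print(R0.round(2).tolist())
s=1 if R0[:,0]@ey>0 else -1
for s in(1,-1):
    for p in (W(7,-135,400),W(-130,43,320),W(80,-135,150)): print(s,ctrl.solve_ik(p,down(s)))
E
```

```text
[[0.93, 0.37, -0.0], [0.37, -0.93, 0.0], [0.0, -0.0, -1.0]]
1 [-2.60387375e-01  1.60775022e-01  1.30425562e+00 -4.44089210e-16
  1.67656201e+00 -3.79069764e-01]
1 [ 1.97287190e-02 -1.47067338e-01  1.77360603e+00 -4.44089210e-16
  1.51505396e+00 -9.89536701e-02]
1 [-2.18799363e-01  4.72566141e-01  1.41902414e+00 -4.44089210e-16
  1.25000238e+00 -3.37481752e-01]
-1 [-2.60387375e-01  1.60775022e-01  1.30425562e+00 -4.44089210e-16
  1.67656201e+00  2.76252289e+00]
-1 None
-1 [-2.18799363e-01  4.72566141e-01  1.41902414e+00 -4.44089210e-16
  1.25000238e+00  2.80411090e+00]
```

```bash
python3 - <<'E'
from h import *
def an(im,d,X,c,black):
    h=cv2.cvtColor(im,cv2.COLOR_RGB2HSV)
    L=np.stack([(X-O)@ex,(X-O)@ey,X[...,2]],-1)
    m=(d>0)&(np.linalg.norm(L-c,axis=-1)<(70 if black else 60))
    m&= (h[...,2]<75)&(L[...,2]>c[2]-12)&(L[...,1]<-84) if black else ((h[...,0]<5)|(h[...,0]>172))&(h[...,1]>130)&(L[...,0]<-110)
    p=L[m]; mu=p.mean(0); print(len(p),"hoist-frame mean",mu.round(1),p.min(0).round(1),p.max(0).round(1),"axis",np.linalg.svd(p-mu,full_matrices=False)[2][0].round(3),"ztop",np.percentile(p[:,2],95))
ctrl.move_ptp(W(7,-135,400),down())
ctrl.move_l(W(7,-135,355))
an(*wrist("wh"),np.array([7,-135,230]),1)
ctrl.move_l(W(7,-135,400),vel=250)
ctrl.move_ptp(W(-130,43,320),down())
ctrl.gripper_to(50)
an(*wrist("wb"),np.array([-130,43,190]),0)
print(sensors.read_state()["t"])
cv2.imwrite("pics/w2.png",np.hstack([cv2.resize(cv2.imread(f"pics/{n}.png"),(400,300)) for n in("wh","wb")]))
E
```

```text
3545 hoist-frame mean [   8.  -130.5  238.3] [  -4.8 -185.   223.7] [ 20.7 -84.  242.6] axis [ 0.004  1.    -0.002] ztop 241.16064267873116
1498 hoist-frame mean [-129.3   36.3  197.7] [-136.9   -1.2  190.8] [-121.1   67.9  200.7] axis [ 0.002 -1.     0.01 ] ztop 199.6734748857136
4.5583
```

View pics/w2.png

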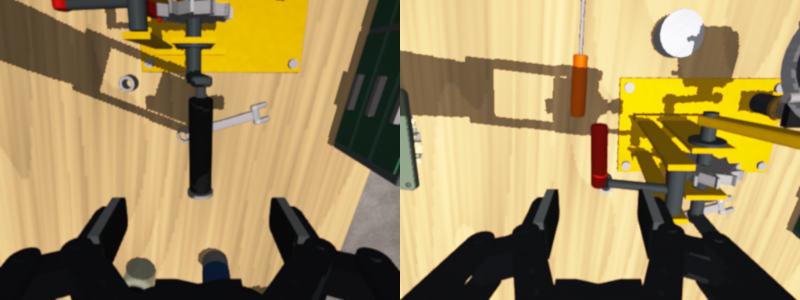

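The handle axis is at about lift-frame (8, -135, 229.5), and the bar axis at (-129, 191) with its end at y=68. Both match the model, so I'll grip the bar and swing it up.

```bash
python3 - <<'E'
from h import *
def st(l):
    s=sensors.read_state(); p=np.array(s["eef_pos"])-O
    print(l,round(s["t"],2),"hoist",(p@ex).round(1),(p@ey).round(1),p[2].round(1),"F",np.round(s["force"],1),"w",round(s["grip_width"],1))
    return s
print(ctrl.move_l(W(-129.3,46,197),vel=120,threshold=12)); st("at")
ctrl.gripper_to(10,force=25); s0=st("grip")
a0=-0.227+0.012
for a in np.r_[np.arange(.1,.6,.1),.6]:
    A=a-.227
    x=-52-80*np.cos(A); z=208+80*np.sin(A)
    hit=ctrl.move_l(W(x,46,z+6),vel=60,threshold=25); st(a)
    if hit: break
E
```

```text
False
at 5.73 hoist -128.6 45.9 197.8 F [ 0.4  0.5 -0.2] w 50.3
grip 6.12 hoist -128.8 46.0 197.7 F [ 0.1 -0.2  2.6] w 17.4
0.1 6.38 hoist -130.1 45.9 204.8 F [3.9 0.3 1.4] w 17.1
0.2 6.67 hoist -130.8 45.9 212.5 F [5.2 1.1 1. ] w 16.8
0.30000000000000004 6.95 hoist -130.6 45.9 220.3 F [ 5.3  1.4 -0.3] w 16.9
0.4 7.23 hoist -129.8 45.9 227.7 F [ 6.2  0.4 -2.3] w 16.9
0.5 7.52 hoist -128.3 45.9 235.3 F [ 7.2  0.3 -2.9] w 17.0
0.6 7.8 hoist -126.3 45.9 242.5 F [ 5.5  0.2 -2.9] w 17.0
```

```bash
python3 - <<'E'
from h import *
print(ctrl.move_l(W(-126,46,245),vel=40,threshold=20), np.round(sensors.read_state()["force"],1))
ctrl.gripper_to(40)
ctrl.move_l(W(-127,46,360),vel=200)
im,d,X=wrist("wb2")
h=cv2.cvtColor(im,cv2.COLOR_RGB2HSV); L=np.stack([(X-O)@ex,(X-O)@ey,X[...,2]],-1)
m=(d>0)&((h[...,0]<5)|(h[...,0]>172))&(h[...,1]>130)&(L[...,2]>180)&(L[...,1]>0)&(L[...,1]<75)&(L[...,0]<-100)
p=L[m]; print(len(p),p.mean(0).round(1),"ztop",np.percentile(p[:,2],95).round(1))
z=np.percentile(p[:,2],95)-9; print("lever",np.arcsin((z-208)/80)+.227, sensors.read_state()["t"])
ctrl.move_ptp(W(7,-135,420),down()); ctrl.move_l(W(8,-135,300),vel=200)
print(sensors.read_state()["t"])
E
```

```text
False [ 7.1  0.5 -5.8]
1576 [-126.2   36.5  242.1] ztop 244.2
lever 0.5739545535975306 9.175
10.85
```

```bash
cat >> h.py <<'E'
def st(l):
    s=sensors.read_state(); p=np.array(s["eef_pos"])-O; F=np.array(s["force"])
    print(l,round(s["t"],2),"hoist",(p@ex).round(1),(p@ey).round(1),p[2].round(1),"F",(F@ex).round(1),(F@ey).round(1),F[2].round(1),"w",round(s["grip_width"],1))
    return s
E
python3 - <<'E'
from h import *
ctrl.gripper_to(60)
st("pre"); print(ctrl.move_l(W(8,-135,236),vel=100,threshold=12)); st("at")
ctrl.gripper_to(15,force=60); s=st("grip")
x0=(np.array(s["eef_pos"])-O)@ex
dx=x0-80*np.cos(np.radians(85)); print("dx",dx)
for c in np.arange(.03,.19,.03):
    A=np.radians(85)+c
    ctrl.move_l(W(dx+80*np.cos(A),-135,156.3+80*np.sin(A)),vel=20); st(round(c,2))
ctrl.hold(.2); st("end")
open("dx","w").write(str(dx))
E
```

```text
pre 11.18 hoist 8.4 -135.2 301.2 F -0.3 0.2 -0.0 w 60.3
False
at 11.97 hoist 8.4 -135.2 236.6 F -0.2 -0.2 0.4 w 59.8
grip 12.4 hoist 8.6 -135.2 237.1 F 0.7 1.4 2.7 w 22.5
dx 1.674422553380813
0.03 12.65 hoist 7.9 -135.2 237.2 F 4.7 0.7 1.4 w 22.0
0.06 12.92 hoist 5.9 -135.1 237.3 F 7.4 -0.5 2.2 w 22.2
0.09 13.18 hoist 3.8 -135.1 237.5 F 7.0 0.1 0.4 w 22.4
0.12 13.45 hoist 1.3 -135.2 237.6 F 7.1 1.1 1.5 w 22.2
0.15 13.72 hoist -1.2 -135.1 237.5 F 5.6 0.5 1.4 w 22.3
0.18 13.98 hoist -4.0 -135.1 237.4 F 5.5 -0.2 3.9 w 22.1
end 14.18 hoist -3.9 -135.1 237.4 F 5.4 1.7 3.7 w 22.3
```

```bash
cat > lower.py <<'E'
from h import *
dx=float(open("dx").read()); rho=0.; c=.18
def go(c,vel):
    A=np.radians(85)+c; r=80+rho
    ctrl.move_l(W(dx+r*np.cos(A),-135,156.5+r*np.sin(A)),vel=vel)
    F=np.array(sensors.read_state()["force"]); f=np.array([F@ex,F[2]])
    return f@[np.cos(A),np.sin(A)], f@[np.sin(A),-np.cos(A)]
go(.22,20); ctrl.hold(.2); st("up"); c=.22; k=0; low=0
while c>-1.56:
    c-=.04 if c>-.98 else .01; k+=1
    fr,ft=go(c,20 if c>-.98 else 12)
    rho=np.clip(rho+.06*np.clip(fr,-6,6),-6,6)
    if k%5==0 or ft<5: print(f"c {c:.3f} fr {fr:.1f} ft {ft:.1f} rho {rho:.2f}")
    if ft<2.5:
        low+=1
        if low>=2 or ft<0: break
    else: low=0
st("stop")
E
timeout 500 python3 lower.py
```

```text
up 14.69 hoist -7.7 -135.1 237.1 F 4.5 2.0 5.7 w 22.5
c 0.020 fr 1.9 ft 8.5 rho 0.84
c -0.180 fr 0.1 ft 11.2 rho 0.99
c -0.380 fr 0.8 ft 12.6 rho 1.02
c -0.580 fr 1.1 ft 15.8 rho 1.27
c -0.780 fr 2.8 ft 16.6 rho 1.83
c -0.980 fr 3.1 ft 16.7 rho 2.63
c -1.030 fr 1.3 ft 16.7 rho 3.32
c -1.080 fr -4.5 ft 10.9 rho 2.69
c -1.110 fr -5.8 ft 2.7 rho 1.65
c -1.120 fr -6.1 ft -0.4 rho 1.29
stop 27.63 hoist 75.5 -135.4 186.1 F -5.8 -3.4 -1.8 w 22.0
```

```bash
python3 - <<'E'
from h import *
ctrl.gripper_to(60); s=st("open")
p=np.array(s["eef_pos"]); ctrl.move_l(p+[0,0,170],vel=150)
ctrl.move_ptp(W(-60,-230,380),down()); ctrl.hold(.5); st("away")
im,d=optics.grab_frame("scene"); cv2.imwrite("pics/end.png",cv2.resize(im[100:320,180:400,::-1],(600,600),interpolation=cv2.INTER_CUBIC))
X=cloud("scene",im,d); L=np.stack([(X-O)@ex,(X-O)@ey,X[...,2]],-1); h=cv2.cvtColor(im,cv2.COLOR_RGB2HSV)
m=(d>0)&(h[...,2]<70)&(abs(L[...,1]+135)<45)&(L[...,2]>100)&(L[...,2]<230)&(L[...,0]>30)&(L[...,0]<120); print("handle",m.sum(),L[m].mean(0) if m.any() else "")
im,d=optics.grab_frame("top"); o=np.load("top.npz"); 
df=(np.abs(im.astype(int)-o["im"]).max(2)>60).astype(np.uint8)
n,_,S,C=cv2.connectedComponentsWithStats(cv2.morphologyEx(df,2,np.ones((2,2),np.uint8)))
print([(C[i]/.64).round(0).tolist()+[int(S[i,4])] for i in range(1,n) if S[i,4]>8])
E
```

```text
open 28.08 hoist 78.4 -134.7 186.3 F 0.7 -0.1 -0.1 w 59.9
away 30.59 hoist -59.7 -229.7 379.8 F 0.1 0.0 0.5 w 60.2
handle 249 [  79.63849798 -133.87727527  187.37484195]
[[487.0, 421.0, 11957], [292.0, 282.0, 1448], [316.0, 253.0, 17], [431.0, 256.0, 288], [622.0, 255.0, 98], [512.0, 277.0, 83], [595.0, 266.0, 236], [404.0, 279.0, 189], [441.0, 276.0, 33], [282.0, 280.0, 28], [440.0, 288.0, 269], [425.0, 315.0, 222], [491.0, 321.0, 40], [352.0, 374.0, 10], [331.0, 380.0, 11], [339.0, 376.0, 10], [341.0, 387.0, 12], [353.0, 385.0, 14], [513.0, 393.0, 56], [592.0, 533.0, 4255], [724.0, 557.0, 4681], [453.0, 504.0, 36], [327.0, 562.0, 1652], [449.0, 512.0, 24], [464.0, 511.0, 12], [478.0, 511.0, 11], [794.0, 531.0, 24], [379.0, 531.0, 9], [792.0, 540.0, 28]]
```

View pics/end.png

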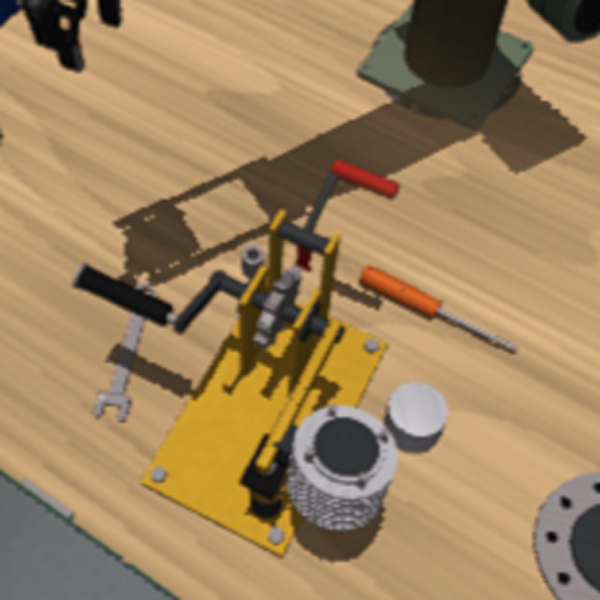

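The end crop shows the barrel down with its foot arm at the pad (265,470), the lever up (365,178), and the spanner, socket, driver and piston in place. The frame difference flagged the spray can, so I'll check it against the first picture.

```bash
python3 - <<'E'
from h import *
im,d=optics.grab_frame("top"); o=np.load("top.npz")["im"]
c=lambda a:cv2.resize(a[120:280,230:450,::-1],(400,291),interpolation=cv2.INTER_CUBIC)
cv2.imwrite("pics/cmp.png",np.hstack([c(o),c(im)]))
E
```

```text
(no output)
```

View pics/cmp.png

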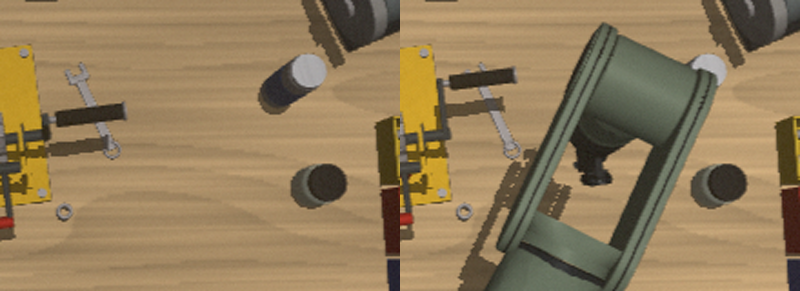

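The arm is only hiding the can; its visible cap at (710,70) matches the earlier (310,72), and nothing else on the bench has moved. I'm handing the job in.

```bash
python3 - <<'E'
from h import *
ctrl.finish_job(); print("done")
E
```

```text
the job is handed in; nothing more can be done
done
```

The lift is set down on the rubber rest and the job is handed in; no verdict was reported. It took about 31 s of the 64 s.

- **Lever:** I gripped the red bar and swung it up while the pawl still held the load. The wrist camera afterwards measured about 0.57 rad.
- **Release:** I eased the crank up by roughly 0.2 rad. I did not look at the pawl itself; the handle still carried its load on the way down past the catching point, which shows the pawl had dropped out.
- **Lowering:** I lowered in small steps commanded at 12–20 mm/s mean. The handle load was at most about 17 N in the printed readings.
- **Touchdown:** The load left the handle between commanded crank values of about -1.08 and -1.12 rad. I stopped with only about -0.4 N of downward push at the handle, then opened the jaws and backed off.

**Last checks:**
- The handle stayed put after release, at lift-frame x 80, z 187 mm.
- The lever was still up in the final picture, and the wrist force was near zero.
- The spanner, socket, driver, piston and jar look unmoved. The disc was only partly in the final picture, but showed no change from the first overhead one.
- The spray can was flagged as changed in a frame comparison. The arm is only covering it; its visible cap is where it was.

**Disagreement:** About 6 N of sideways force built up at the handle near touchdown. It disappeared when I let go, and nothing visibly shifted.

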